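# Put three lab vessels on their proper instruments and cover the beaker

## Robot

A 6-joint arm with a two-finger parallel gripper is mounted at the origin on the work surface. World frame = base frame: x ahead of the robot, y to its left, z up, the work surface at z = 0. Lengths are in m, angles in rad, forces in N, time in s.
With the tool pointing down it reaches from about 0.375 to 0.9 m from the base axis. Payload 3.1 kg.
Tool frame: the origin (TCP) lies between the finger pads; the fingertips stand manip.finger_overhang ahead of it and the grasp point (between the pads) lies 5 mm behind it (manip.finger_overhang is the distance from the TCP to the fingertips, in m); z points along the fingers, y is the line along which they close (so a half turn about z gives the same grasp; the last joint's range is limited). The gripper opens to 85 mm and grips with 20 to 120 N. Pads are 22 mm wide; open, the fingers measure 114 mm over their backs; the gripper's body (76 mm by 85 mm) begins 54 mm behind the grasp point. The pads swing forward as they close: fully open they stand 13 mm farther back than shut.
Start: joints at [1.04, 0.527, 1.433, -0, 1.181, -0.178], TCP at [0.216, 0.586, 0.245] pointing down, gripper open.
Joint ranges: [-3.08, 3.08], [-0.75, 2.2], [0.22, 2.44], [-1.43, 4.57], [0, 2.65], [-2.85, 2.85]. Speed limits (rad/s): [2.79, 2.79, 3.14, 3.14, 3.14, 3.14].

## Interface

Orientations are given as a unit quaternion [x, y, z, w].
In Python, from station import manip gives the robot as it stands.
- The arm moves only by the tool drive_tool, never from a script. Its argument "plan" is a list of rows, each a list of 7 numbers: the shift along the tool's x, y, z in m, then the turn, a rotation vector about the tool's x, y, z in degrees, then the opening, from -1 (shut) to 1 (fully open). In form: [[x, y, z, wx, wy, wz, gripper], ...]. A call has 1 to 10 rows; each row shifts and turns the commanded pose from where the row before left it, along the tool's axes as they then stand; what a row does not reach is not made up. A row lasts 1/10 s, in which the tool goes at most 50 mm and 8.59 degrees, less where a joint would pass 70% of its speed; a pose out of reach is approached as far as the arm can. A call is refused whole if a number of a shift passes 0.05 or a number of a turn 8.59, either way. A call with a gripper value outside its range is refused whole. The fingers move at their own pace and stop on an object; "newtons" is the grip in N (left out, the last holds). Time passes only in rows, so rows that do not move let the fingers close. It gives the time, the measured TCP pose, the force, the opening and the grip force at its end, in the units of the state.
- manip.sense(): the state, without advancing time (a new reading comes with each control period).
- manip.snapshot(name): name is "side" or "top"; returns a dict with "image" (420x560x3 uint8, red, green, blue), "z_map" (420x560 float32, m along the optical axis (not along the pixel's ray), 0 where there is no reading), "fov_y" (degrees; the focal length in pixels is half the picture's height over the tangent of half this angle, whatever the lens; pixels are square), "cx", "cy" (the principal point, pixels), "extrinsics" (4x4, takes a point from camera to world coordinates). Camera axes: x right, y up, looking along -z (the intrinsics and any distortion apply to the point x, -y, -z); pixel columns grow to the right and rows downward; lengths in m; the calibration is good to about 2 mm. A picture is of the moment at which its call begins.
- manip.sign_off(): hands the job in; it is judged then, once.
The state is a dict: "t": time; "q": joint angles; "qd": joint speeds; "tau": joint torques, N m; "tcp_pos": TCP position; "tool_rot": TCP orientation; "force": force on the tool from outside, world axes, zero at the start; "ft_torque": the same for the moment, N m; "finger_gap": opening from 0.0 (shut) to 1.0 (fully open); "gripper_force": force on a finger pad.
Only numpy, scipy, OpenCV 4.12 (cv2) and the standard library are available. Lean on these libraries where they do the work, as an engineer would, in place of code of your own. Each camera call takes 0.05 s, during which the arm holds its last target. There are 200 camera calls.

## Task

The three vessels are standing in each other's places: move the tall bottle into the steel spill tray, the open beaker onto the magnetic stirrer and the squat lidded jar onto the balance pan, each upright and centred, parking one of them on the cork mat on the way. When all three stand in place, and not before, put the knobbed cover on the beaker so that it sits fully seated on the rim. Set everything down gently, never tip a vessel over, let go of everything, and leave the red tip box and the blue tube rack where they are.

Things in the scene. Friction and masses are not known exactly. Their poses are not given: they have to be found in the camera images.
- bottle: tall brown glass bottle with a white paper band and a black screw cap, 135 mm high; body 58 mm diameter up to 80 mm, sloping shoulder to 100 mm, cap 38 mm diameter from 107 to 135 mm above the foot (take it by the cap). Loose, 0.18 to 0.35 kg. Origin: centre of its underside, z up. Starts on the stirrer
- beaker: open stainless-steel beaker, straight-sided, 62 mm outer diameter, 90 mm high, wall 3 mm (56 mm inside). Loose, 0.13 to 0.25 kg. Origin: centre of its underside, z up. Starts on the balance pan
- jar: squat white plastic jar with a white screw lid, 65 mm high; body 60 mm diameter, lid 64 mm diameter from 45 to 65 mm above the foot. Loose, 0.1 to 0.21 kg. Origin: centre of its underside, z up. Starts in the tray
- cover: grey round beaker cover lying on the bench knob up, 42 mm high in all: a 40 mm diameter spigot below (12 mm high, enters the beaker), an 80 mm flange 6 mm thick (12 to 18 mm above the foot, rests on the rim), and a black knob on top 18 mm diameter from 18 to 42 mm. Loose, 0.06 kg. Origin: centre of the spigot's underside, z up; seated, its origin is 78 mm above the beaker's origin
- balance: white bench balance, 138 x 130 mm, with a round steel pan of 100 mm diameter and a small display and two keys on its front (-x at yaw 0) edge. Fixed. Origin: on the bench below the pan's centre, z up; top of the pan 45 mm above it; the case is 35 mm high at most and reaches from 84 mm in front to 54 mm behind the pan's centre. Its place on the bench varies
- stirrer: square grey magnetic stirrer, 120 x 120 mm, with a white ceramic top (110 mm square) marked with a 68 mm ring, and a black dial on its front (-x) face. Fixed. Origin: on the bench below the centre, z up; top plate 50 mm above it. Its place varies
- tray: square open steel spill tray, 120 x 120 mm, walls 4 mm thick and 16 mm high. Fixed. Origin: on the bench below the centre, z up; inner floor 4 mm above it. Its place varies
- mat: square cork mat, 110 x 110 x 4 mm, the free spot for parking. Fixed. Origin: centre of its underside, z up; top 4 mm above it. Its place varies
- tip_box: bystander: red box of pipette tips, 85 x 115 mm, 56 mm high, on the left of the work (+y). Origin: centre of its underside
- tube_rack: bystander: blue rack of orange-capped tubes, 65 x 135 mm, 74 mm high, on the right of the work (-y). Origin: centre of its underside

How it is judged:
On the way, in this order (a step that is already met when the one before it is completed fails the run):
1. one of the three vessels has been parked upright on the cork mat and let go (((z of bottle in the frame of mat between 0.001 and 0.008 m and horizontal distance between bottle and mat below 0.04 m and angle between bottle's own z axis and vertical below 0.06 rad and linear speed of bottle below 0.02 m/s and contact force between the fingers and bottle below 0.2 N) or (z of beaker in the frame of mat between 0.001 and 0.008 m and horizontal distance between beaker and mat below 0.04 m and angle between beaker's own z axis and vertical below 0.06 rad and linear speed of beaker below 0.02 m/s and contact force between the fingers and beaker below 0.2 N) or (z of jar in the frame of mat between 0.001 and 0.008 m and horizontal distance between jar and mat below 0.04 m and angle between jar's own z axis and vertical below 0.06 rad and linear speed of jar below 0.02 m/s and contact force between the fingers and jar below 0.2 N))), for 0.2 s.
2. bottle in the tray, beaker on the stirrer, jar on the balance, each upright, centred and let go, with the cover not yet on the beaker (horizontal distance between bottle and tray below 0.015 m and z of bottle in the frame of tray between 0 and 0.008 m and angle between each of bottle, beaker, jar's own z axis and vertical below 0.06 rad and horizontal distance between beaker and stirrer below 0.015 m and z of beaker in the frame of stirrer between 0.046 and 0.054 m and horizontal distance between jar and balance below 0.015 m and z of jar in the frame of balance between 0.041 and 0.049 m and linear speed of each of bottle, beaker, jar below 0.02 m/s and contact force between the fingers and bottle below 0.2 N and contact force between the fingers and beaker below 0.2 N and contact force between the fingers and jar below 0.2 N and not (horizontal distance between cover and beaker below 0.045 m)), for 0.2 s.
3. the cover sits on the rim of the beaker and is let go (horizontal distance between cover and beaker below 0.012 m and z of cover in the frame of beaker between 0.074 and 0.082 m and angle between cover's own z axis and vertical below 0.06 rad and linear speed of cover below 0.02 m/s and contact force between the fingers and cover below 0.2 N), for 0.2 s.
At the end, for the whole second after the job is handed in: The bottle stands in the tray, the beaker on the stirrer and the jar on the balance pan, each upright (within 0.06 rad) and within 15 mm of the centre of its place; the cover sits level on the beaker's rim (within 4 mm in height, 12 mm of the centre); all released and at rest (all of step 3 and horizontal distance between bottle and tray below 0.015 m and z of bottle in the frame of tray between 0 and 0.008 m and angle between each of bottle, beaker, jar's own z axis and vertical below 0.06 rad and horizontal distance between beaker and stirrer below 0.015 m and z of beaker in the frame of stirrer between 0.046 and 0.054 m and horizontal distance between jar and balance below 0.015 m and z of jar in the frame of balance between 0.041 and 0.049 m and linear speed of each of bottle, beaker, jar below 0.02 m/s and contact force between the fingers and bottle below 0.2 N and contact force between the fingers and beaker below 0.2 N and contact force between the fingers and jar below 0.2 N); the robot touches nothing.
It fails at once if a vessel or the cover is dropped: it moves faster than 0.5 m/s while the fingers do not hold it (a fall of about 13 mm or more) ((linear speed of bottle above 0.5 m/s and contact force between the fingers and bottle below 0.1 N) or (linear speed of beaker above 0.5 m/s and contact force between the fingers and beaker below 0.1 N) or (linear speed of jar above 0.5 m/s and contact force between the fingers and jar below 0.1 N) or (linear speed of cover above 0.5 m/s and contact force between the fingers and cover below 0.1 N)).
It fails at once if a vessel is tipped over (more than 0.6 rad) (angle between any of bottle, beaker, jar's own z axis and vertical above 0.6 rad).
It fails at once if the tip box or the tube rack is shifted by more than 20 mm (distance of any of tip_box, tube_rack from where it was at the start of the episode above 0.02 m).
It fails at once if something is pressed onto the balance, the stirrer, the tray or the mat with more than 60 N (contact force between any of balance, stirrer, tray, mat and anything else above 60 N).
It also fails if it takes over 125 s, if anything falls off the work surface, if the arm or the gripper's body presses on something with over 40 N, if the wrist force passes 120 N, or if a joint passes its speed limit or range.

## Working session

There is one attempt and no reset: what is moved stays moved. The work goes in short steps, Python scripts to look and compute and a tool call to move; the robot and the scene stay as the last step left them, time stands still between calls to the robot, and variables do not carry over. Pictures are saved under pics/ and viewed, at most 16 in all, crops included, and the job is handed in when it is done.

Besides the shell and the picture viewer there is one more tool, called after "Request:" as name(argument=value, ...) on one line, values as JSON. drive_tool: Moves the arm, as the interface text tells. Its arguments: {"type":"object","properties":{"plan":{"type":"array"},"newtons":{"type":"number"}},"required":["plan"]}

```bash
ls; mkdir -p pics; python3 - <<'E'
from station import manip
import cv2,numpy as np
print(manip.sense(), manip.finger_overhang)
for n in("top","side"):
    s=manip.snapshot(n); cv2.imwrite(f"pics/{n}0.png",s["image"][:,:,::-1]); np.savez(f"{n}0.npz",**{k:v for k,v in s.items()})
    print(n,{k:v for k,v in s.items() if k not in("image","z_map")}, np.mean(s["z_map"]>0))
E
```

```text
pics
{'t': 0.0, 'q': array([ 1.03949875e+00,  5.28431020e-01,  1.43390877e+00,  1.00198035e-05,
        1.18140770e+00, -1.78507884e-01]), 'qd': array([-0.00026873,  0.00037952,  0.0002039 , -0.00109439,  0.00057932,
       -0.00061617]), 'tau': array([ 1.61442724e-03, -4.42341936e+01, -1.78028888e+01, -5.78503159e-05,
        8.27042037e-03, -3.13152043e-06]), 'tcp_pos': array([0.21556725, 0.58591247, 0.24435313]), 'tool_rot': array([ 1.75483288e-01,  9.84481820e-01, -1.00866504e-03, -3.78746438e-04]), 'force': array([ 0.38200867, -0.58993532,  0.10267837]), 'ft_torque': array([-0.01182926,  0.01329678, -0.01657796]), 'gripper_force': 0.0, 'finger_gap': 1.0008639677573719} 0.014
top {'fov_y': 45.66508713293893, 'cx': 281.3232025891785, 'cy': 201.32603332994194, 'extrinsics': array([[-0.02824431,  0.99542284, -0.09129968,  0.43388543],
       [-0.9995468 , -0.0271732 ,  0.01295388,  0.01332723],
       [ 0.01041368,  0.09162417,  0.99573921,  1.51110426],
       [ 0.        ,  0.        ,  0.        ,  1.        ]])} 0.9960714285714286
side {'fov_y': 43.49771897559618, 'cx': 281.3651528665497, 'cy': 217.84475564467525, 'extrinsics': array([[ 0.97133824,  0.10732773, -0.21209143,  0.21068973],
       [-0.23644999,  0.52771315, -0.8158494 , -1.30692528],
       [ 0.02436017,  0.84261474,  0.5379656 ,  0.92641903],
       [ 0.        ,  0.        ,  0.        ,  1.        ]])} 0.991343537414966
```

View pics/top0.png

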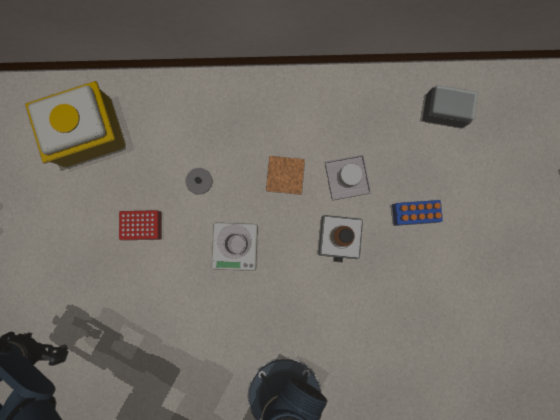

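View pics/side0.png

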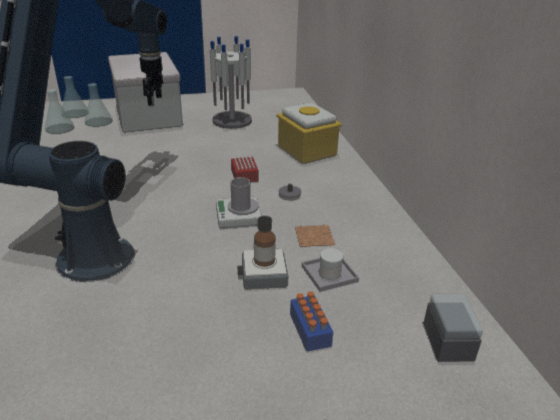

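The top view shows the cover at (199,181), beaker on balance (236,244), mat (286,175), bottle on stirrer (341,237), jar in tray (348,177), tip box (140,225) and rack (418,212). The side view shows the same things: bottle cap (265,225), beaker (240,194), jar (331,265).

```bash
cat > h.py <<'E'
import numpy as np,cv2
def cloud(s):
    z=s["z_map"].astype(float); H,W=z.shape
    f=H/2/np.tan(np.radians(float(s["fov_y"]))/2)
    v,u=np.mgrid[:H,:W]
    p=np.stack([(u-s["cx"])*z/f,-(v-s["cy"])*z/f,-z,np.ones_like(z)],-1)
    return (p@s["extrinsics"].T)[...,:3]
def ray(s,u,v,h):
    """pixel -> world point at height h"""
    E=s["extrinsics"];f=210/np.tan(np.radians(float(s["fov_y"]))/2)
    d=E[:3,:3]@np.array([(u-s["cx"])/f,-(v-s["cy"])/f,-1]);o=E[:3,3]
    return o+d*(h-o[2])/d[2]
def stat(P,box,lo,hi):
    """points in image box with height band: n, mean, bbox"""
    u0,v0,u1,v1=box;q=P[v0:v1,u0:u1].reshape(-1,3);q=q[(q[:,2]>lo)&(q[:,2]<hi)]
    if len(q)<4:return len(q)
    (c,sz,a)=cv2.minAreaRect(q[:,:2].astype(np.float32))
    return len(q),q.mean(0).round(4),"mid",((q.min(0)+q.max(0))/2)[:2].round(4),"rect",np.round(c,4),np.round(sz,3),round(a,1)
E
python3 - <<'E'
from h import *
T=np.load("top0.npz");P=cloud(T)
print("bench",np.median(P[300:400,150:240,2]),np.median(P[100:150,250:320,2]))
B=dict(cover=(180,162,218,200),bal=(205,215,265,275),mat=(262,150,310,198),stir=(310,208,368,268),tray=(318,150,375,204),rack=(385,190,450,232),box=(110,200,170,250))
for n,b,lo,hi in [("cover",B["cover"],.008,.03),("cover",B["cover"],.03,.06),("bal",B["bal"],.08,.2),("bal",B["bal"],.038,.06),("bal",B["bal"],.02,.2),("mat",B["mat"],.002,.02),("stir",B["stir"],.15,.25),("stir",B["stir"],.03,.07),("tray",B["tray"],.05,.1),("tray",B["tray"],.008,.025),("rack",B["rack"],.04,.1),("box",B["box"],.04,.1)]:
    print(n,lo,stat(P,b,lo,hi))
hsv=cv2.cvtColor(T["image"],cv2.COLOR_RGB2HSV)
m=((hsv[...,1]>110)&(hsv[...,0]<20)).astype(np.uint8);m[:150]=0;m[198:]=0;m[:,:262]=0;m[:,310:]=0
c=max(cv2.findContours(m,0,2)[0],key=cv2.contourArea);r=cv2.minAreaRect(c);print("mat",r,ray(T,*r[0],.004))
S=np.load("side0.npz");Q=cloud(S);print("side bench",np.median(Q[350:400,100:250,2]))
for n,(u0,v0,u1,v1) in dict(all=(200,150,400,350)).items():
    for nm,x,y in (("bottle",None,None),):pass
q=Q.reshape(-1,3)
for n,c,lo,hi in [("cap",(.46,-.14),.16,.2),("beaker",(.45,.13),.08,.15),("jar",(.6,-.18),.055,.08),("knob",(.61,.24),.03,.05)]:
    s=q[(np.hypot(q[:,0]-c[0],q[:,1]-c[1])<.06)&(q[:,2]>lo)&(q[:,2]<hi)]
    if len(s): print("side",n,len(s),((s.min(0)+s.max(0))/2).round(4),s.max(0)-s.min(0))
E
```

```text
bench 0.0005800391434146457 0.0008331250938677925
cover 0.008 (521, array([0.6401, 0.2412, 0.0186]), 'mid', array([0.6406, 0.2402]), 'rect', array([0.6325, 0.2369]), array([0.112, 0.087]), 22.5)
cover 0.03 (32, array([0.6398, 0.241 , 0.0415]), 'mid', array([0.6399, 0.2409]), 'rect', array([0.6395, 0.2412]), array([0.016, 0.016]), 72.7)
bal 0.08 (134, array([0.4481, 0.1303, 0.1224]), 'mid', array([0.4472, 0.1266]), 'rect', array([0.4473, 0.1265]), array([0.06 , 0.058]), 87.9)
bal 0.038 (1115, array([0.4464, 0.1359, 0.045 ]), 'mid', array([0.4397, 0.1364]), 'rect', array([0.4407, 0.1362]), array([0.126, 0.135]), 85.8)
bal 0.02 (2061, array([0.4401, 0.1356, 0.0463]), 'mid', array([0.4398, 0.1358]), 'rect', array([0.4405, 0.137 ]), array([0.131, 0.138]), 86.6)
mat 0.002 (1399, array([ 0.6555, -0.0203,  0.0055]), 'mid', array([ 0.6574, -0.0217]), 'rect', array([ 0.6573, -0.0217]), array([0.144, 0.145]), 88.5)
stir 0.15 (172, array([ 0.4598, -0.1739,  0.184 ]), 'mid', array([ 0.4597, -0.1744]), 'rect', array([ 0.4597, -0.1745]), array([0.036, 0.035]), 88.9)
stir 0.03 (1286, array([ 0.4572,
[... 483 characters left out ...]
ay([ 0.5253, -0.4091]), 'rect', array([ 0.5255, -0.4092]), array([0.065, 0.136]), 2.5)
box 0.04 (1160, array([0.51  , 0.4126, 0.0515]), 'mid', array([0.5104, 0.4131]), 'rect', array([0.5109, 0.4135]), array([0.116, 0.085]), 89.3)
mat ((284.89215087890625, 174.63258361816406), (34.79493713378906, 34.27348709106445), 5.440332412719727) [ 0.65349565 -0.01946937  0.004     ]
side bench -9.545523774390219e-05
side cap 195 [ 0.4585 -0.1794  0.1741] [0.03699215 0.0406159  0.02811058]
side beaker 435 [0.4461 0.1255 0.1093] [0.06089844 0.0754317  0.05830474]
side jar 175 [ 0.6322 -0.2093  0.0644] [0.05005107 0.05447522 0.01799144]
side knob 23 [0.6406 0.2409 0.0384] [0.0155281  0.02197271 0.01516162]
```

```bash
python3 - <<'E'
import cv2
i=cv2.imread("pics/top0.png")[140:275,170:460];cv2.imwrite("pics/c0.png",cv2.resize(i,None,fx=2.75,fy=2.75,interpolation=2))
E
```

```text
(no output)
```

View pics/c0.png

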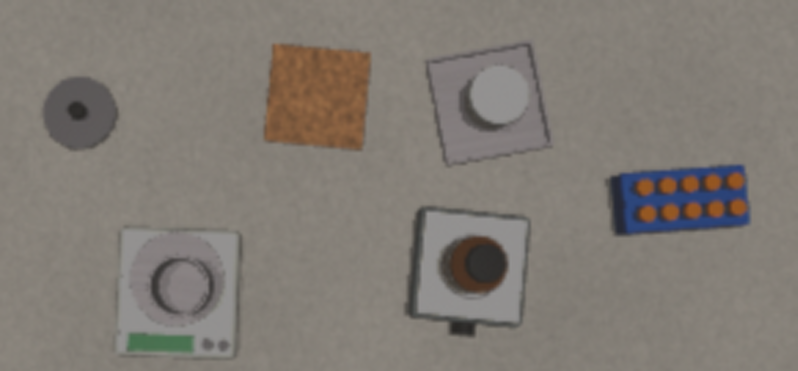

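```bash
cat >> h.py <<'E'
def go(x,y,z,yaw=90):
    """needed shift in tool axes and wz (deg) to reach TCP x,y,z with tool-y at yaw"""
    from station import manip
    from scipy.spatial.transform import Rotation as Ro
    s=manip.sense();R=Ro.from_quat(s["tool_rot"]).as_matrix()
    print("tcp",s["tcp_pos"].round(4),"shift",(R.T@(np.array([x,y,z])-s["tcp_pos"])).round(4),"yaw",np.degrees(np.arctan2(R[1,1],R[0,1])).round(2),"tilt",np.degrees(np.arccos(-R[2,2])).round(2),"F",s["force"].round(1),"t",s["t"],"gap",round(s["finger_gap"],3),"grip",round(s["gripper_force"],1),"q",s["q"].round(2))
E
python3 - <<'E'
from h import *
T=np.load("top0.npz");P=cloud(T)
c=lambda u,v:(170+(u+.5)/2.75-.5,140+(v+.5)/2.75-.5)
for n,u,v,h in [("pan",179,280,.045),("stir",472,267,.05),("tray",489,105,.016),("mat",317.5,97.2,.004)]: print(n,ray(T,*c(u,v),h).round(4))
hsv=cv2.cvtColor(T["image"],cv2.COLOR_RGB2HSV);g=T["image"].min(-1)
m=((g>115)&(P[...,2]>.04)&(P[...,2]<.06)).astype(np.uint8)
m[:208]=0;m[268:]=0;m[:,:310]=0;m[:,368:]=0
k=cv2.findContours(m,0,2)[0];r=cv2.minAreaRect(max(k,key=cv2.contourArea));print("plate",r,ray(T,*r[0],.05).round(4))
# pan: points at 0.043..0.048, circle by hull
q=P[215:275,205:265].reshape(-1,3);q=q[(abs(q[:,2]-.0455)<.0035)]
x,y=np.median(q[:,:2],0);q=q[np.hypot(q[:,0]-.452,q[:,1]-.136)<.06];print("pan depth",len(q),cv2.minEnclosingCircle(q[:,:2].astype(np.float32)),(q.min(0)+q.max(0))/2, q.max(0)-q.min(0))
# side view check of pixels near centres
S=np.load("side0.npz");Q=cloud(S).reshape(-1,3)
for n,c0,lo,hi,r in [("tray",(.643,-.207),.012,.02,.09),("pan",(.455,.136),.042,.05,.06),("plate",(.458,-.175),.047,.056,.09)]:
    s=Q[(np.hypot(Q[:,0]-c0[0],Q[:,1]-c0[1])<r)&(Q[:,2]>lo)&(Q[:,2]<hi)]; rr=cv2.minAreaRect(s[:,:2].astype(np.float32));print("side",n,len(s),rr)
E
```

```text
pan [0.454  0.1338 0.045 ]
stir [ 0.4589 -0.1783  0.05  ]
tray [ 0.6368 -0.2084  0.016 ]
mat [ 0.6523 -0.0202  0.004 ]
plate ((341.274169921875, 236.62136840820312), (36.975547790527344, 37.11776351928711), 5.440331935882568) [ 0.4594 -0.1781  0.05  ]
pan depth 474 ((0.4511525630950928, 0.13687320053577423), 0.05921102315187454) [0.45022963 0.13929015 0.04548547] [0.11163242 0.11097341 0.00693638]
side tray 272 ((0.6389095783233643, -0.21173682808876038), (0.12419097125530243, 0.1282389611005783), 9.301836967468262)
side pan 166 ((0.45398908853530884, 0.12400321662425995), (0.08420801907777786, 0.09702342003583908), 86.61902618408203)
side plate 660 ((0.45789211988449097, -0.1827772855758667), (0.11457899957895279, 0.10995098203420639), 82.26611328125)
```

Request:
drive_tool(plan=[[0, 0, 0, 0, 0, -6.73, 1], [0, 0, 0, 0, 0, -6.73, 1], [0, 0, 0, 0, 0, -6.73, 1], [-0.04, 0, 0, 0, 0, 0, 1], [-0.04, 0, 0, 0, 0, 0, 1], [-0.04, 0, 0, 0, 0, 0, 1], [-0.04, -0.04, 0, 0, 0, 0, 1], [-0.04, -0.04, 0, 0, 0, 0, 1], [-0.04, -0.04, 0, 0, 0, 0, 1], [0, -0.04, 0, 0, 0, 0, 1]])

```text
t: 1.1
tcp_pos: [0.4469, 0.4389, 0.2447]
tool_rot: [0.002, 1.0, 0.001, 0.002]
force: [0.5, 0.2, 0.5]
finger_gap: 1.001
gripper_force: 0.0
```

Request:
drive_tool(plan=[[0, -0.045, 0, 0, 0, 0, 1], [0, -0.045, 0, 0, 0, 0, 1], [0, -0.045, 0, 0, 0, 0, 1], [0, -0.045, 0, 0, 0, 0, 1], [0, -0.045, 0, 0, 0, 0, 1], [0, -0.045, 0, 0, 0, 0, 1], [0, -0.045, 0, 0, 0, 0, 1], [0, -0.045, 0, 0, 0, 0, 1], [0, -0.045, 0, 0, 0, 0, 1], [0, -0.045, 0, 0, 0, 0, 1]])

```text
t: 2.1
tcp_pos: [0.4412, -0.0113, 0.2452]
tool_rot: [0.0, 1.0, 0.0, -0.0]
force: [1.4, -0.2, 0.9]
finger_gap: 0.999
gripper_force: 0.0
```

Request:
drive_tool(plan=[[-0.004, -0.04, 0, 0, 0, 0, 1], [-0.004, -0.04, 0, 0, 0, 0, 1], [-0.004, -0.04, 0, 0, 0, 0, 1], [0, -0.02, 0, 0, 0, 0, 1], [0, 0, 0, 0, 0, 0, 1], [0, 0, 0, 0, 0, 0, 1]])

```text
t: 2.7
tcp_pos: [0.4531, -0.1493, 0.2449]
tool_rot: [0.001, 1.0, 0.001, -0.001]
force: [-0.6, 0.2, 0.3]
finger_gap: 1.001
gripper_force: 0.0
```

```bash
python3 -c "
from h import *;go(.459,-.176,.168)"
```

```text
tcp [ 0.4531 -0.1493  0.2449] shift [-0.0061 -0.0268  0.0769] yaw 89.9 tilt 0.11 F [-0.6  0.2  0.3] t 2.7 gap 1.001 grip 0.0 q [-0.55  0.33  1.79  0.    1.02 -2.12]
```

Request:
drive_tool(plan=[[-0.006, -0.027, 0, 0, 0, 0, 1], [0, 0, 0.025, 0, 0, 0, 1], [0, 0, 0.025, 0, 0, 0, 1], [0, 0, 0.017, 0, 0, 0, 1], [0, 0, 0.01, 0, 0, 0, 0.5], [0, 0, 0, 0, 0, 0, 0.2], [0, 0, 0, 0, 0, 0, 0.2]], newtons=40)

```text
t: 3.4
tcp_pos: [0.46, -0.1761, 0.1687]
tool_rot: [-0.0, 1.0, -0.0, 0.0]
force: [0.1, 0.0, -0.3]
finger_gap: 0.603
gripper_force: 0.0
```

```bash
python3 - <<'E'
from h import *
from station import manip
s=manip.snapshot("side");cv2.imwrite("pics/s1.png",cv2.resize(s["image"][150:310,180:360,::-1],None,fx=3,fy=3,interpolation=2));go(.459,-.176,.168)
E
```

```text
tcp [ 0.4602 -0.1764  0.1691] shift [0.0012 0.0004 0.0011] yaw 90.02 tilt 0.08 F [ 0.5 -0.4  0.1] t 3.45 gap 0.595 grip 0.0 q [-0.59  0.47  1.84  0.    0.84 -2.16]
```

View pics/s1.png

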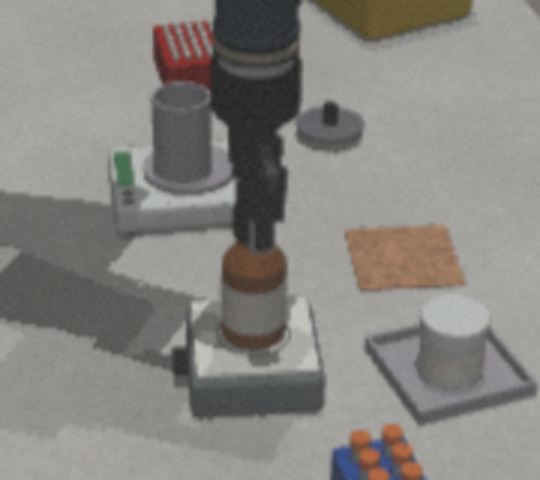

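The picture shows the fingers straddling the bottle cap at about (260,230) in the crop, with the bottle standing upright on the stirrer. I'll close them and lift.

Request:
drive_tool(plan=[[0, 0, 0, 0, 0, 0, -0.2], [0, 0, 0, 0, 0, 0, -1], [0, 0, 0, 0, 0, 0, -1], [0, 0, 0, 0, 0, 0, -1], [0, 0, 0, 0, 0, 0, -1], [0, 0, -0.005, 0, 0, 0, -1], [0, 0, -0.01, 0, 0, 0, -1]], newtons=40)

```text
t: 4.15
tcp_pos: [0.4588, -0.1763, 0.183]
tool_rot: [0.0, 1.0, 0.001, -0.001]
force: [-0.1, -0.5, -2.5]
finger_gap: 0.43
gripper_force: 40.3
```

```bash
python3 -c "
from h import *;go(.653,-.021,.138)"
```

```text
tcp [ 0.4588 -0.1763  0.183 ] shift [-0.1942  0.1553  0.0448] yaw 89.97 tilt 0.15 F [-0.1 -0.5 -2.5] t 4.15 gap 0.43 grip 40.3 q [-0.59  0.44  1.82 -0.    0.87 -2.16]
```

Request:
drive_tool(plan=[[0, 0, -0.015, 0, 0, 0, -1], [-0.01, 0.008, -0.015, 0, 0, 0, -1], [-0.026, 0.021, 0, 0, 0, 0, -1], [-0.03, 0.024, 0, 0, 0, 0, -1], [-0.03, 0.024, 0, 0, 0, 0, -1], [-0.03, 0.024, 0, 0, 0, 0, -1], [-0.03, 0.024, 0, 0, 0, 0, -1], [-0.026, 0.021, 0, 0, 0, 0, -1], [-0.012, 0.009, 0.01, 0, 0, 0, -1], [0, 0, 0.02, 0, 0, 0, -1]])

```text
t: 5.15
tcp_pos: [0.6563, -0.0207, 0.1842]
tool_rot: [-0.001, 1.0, -0.001, 0.003]
force: [-0.2, -0.2, -3.2]
finger_gap: 0.429
gripper_force: 40.5
```

Request:
drive_tool(plan=[[0, 0, 0.025, 0, 0, 0, -1], [0, 0, 0.015, 0, 0, 0, -1], [0, 0, 0, 0, 0, 0, -1], [0, 0, 0, 0, 0, 0, -1]])

```text
t: 5.55
tcp_pos: [0.6535, -0.0223, 0.1432]
tool_rot: [0.001, 1.0, 0.0, -0.0]
force: [1.5, -0.5, -1.8]
finger_gap: 0.436
gripper_force: 40.4
```

```bash
python3 - <<'E'
from h import *
from station import manip
s=manip.snapshot("side");cv2.imwrite("pics/s2.png",cv2.resize(s["image"][150:310,200:380,::-1],None,fx=3,fy=3,interpolation=2));go(.653,-.021,.1225)
E
```

```text
tcp [ 0.6542 -0.0223  0.1441] shift [0.0013 0.0013 0.0216] yaw 89.95 tilt 0.08 F [-0.3  0.7 -1.6] t 5.6 gap 0.434 grip 40.4 q [-0.2   0.68  1.44 -0.    1.02 -1.77]
```

View pics/s2.png

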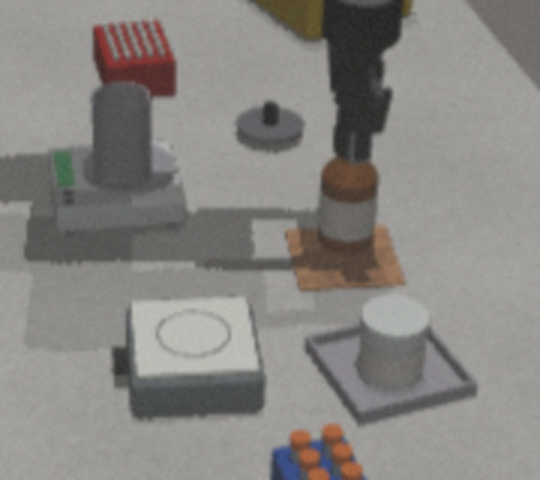

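The bottle hangs upright over the mat at about (348,240) in the crop. The stirrer ring is now visible at (193,333), and I'll use it to measure the stirrer's centre.

Request:
drive_tool(plan=[[0, 0, 0.008, 0, 0, 0, -1], [0, 0, 0.006, 0, 0, 0, -1], [0, 0, 0.004, 0, 0, 0, -1], [0, 0, 0.002, 0, 0, 0, -1], [0, 0, 0.001, 0, 0, 0, -1], [0, 0, 0, 0, 0, 0, -1], [0, 0, 0, 0, 0, 0, -1]])

```text
t: 6.3
tcp_pos: [0.6539, -0.0216, 0.1236]
tool_rot: [0.0, 1.0, -0.0, 0.0]
force: [-2.3, -0.2, 6.4]
finger_gap: 0.43
gripper_force: 41.2
```

```bash
python3 - <<'E'
from h import *
go(.653,-.021,.1225)
from station import manip
s=manip.snapshot("side");print("ring side",ray(s,264.2,260.9,.05))
t=manip.snapshot("top");np.savez("t1.npz",**t);cv2.imwrite("pics/t1.png",cv2.resize(t["image"][140:275,170:460,::-1],None,fx=2.75,fy=2.75,interpolation=2))
E
```

```text
tcp [ 0.6539 -0.0216  0.1236] shift [0.0009 0.0006 0.0011] yaw 89.98 tilt 0.04 F [-2.3 -0.2  6.4] t 6.3 gap 0.43 grip 41.2 q [-0.2   0.71  1.45  0.    0.98 -1.77]
ring side [ 0.45823423 -0.18140549  0.05      ]
```

View pics/t1.png

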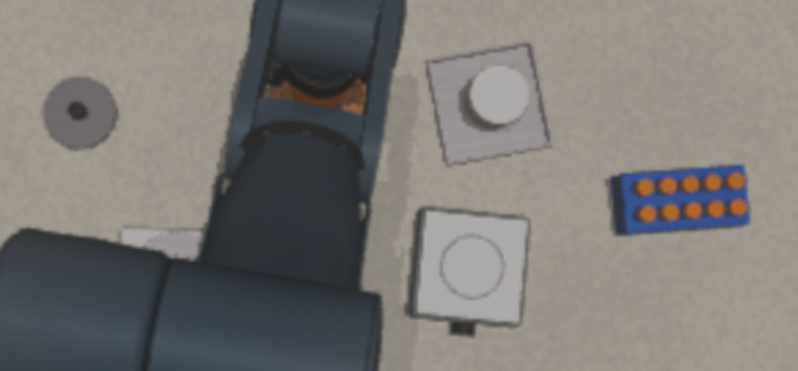

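The top view confirms the ring centre at crop (472,266), the same as the plate centre, and the force shows the bottle has touched the mat. I'll release it.

Request:
drive_tool(plan=[[0, 0, 0, 0, 0, 0, 0], [0, 0, 0, 0, 0, 0, 0.3], [0, 0, 0, 0, 0, 0, 0.3], [0, 0, 0, 0, 0, 0, 0.3], [0, 0, -0.01, 0, 0, 0, 0.3], [0, 0, -0.02, 0, 0, 0, 0.5], [0, 0, -0.03, 0, 0, 0, 1], [0, 0, -0.03, 0, 0, 0, 1], [0, 0, 0, 0, 0, 0, 1]])

```text
t: 7.3
tcp_pos: [0.657, -0.0223, 0.2182]
tool_rot: [0.0, 1.0, -0.001, 0.005]
force: [0.3, -0.4, 0.3]
finger_gap: 1.001
gripper_force: 0.0
```

```bash
python3 - <<'E'
from h import *
go(.4468,.126,.112)
from station import manip
s=manip.snapshot("side");Q=cloud(s).reshape(-1,3)
for z in [(.11,.14),(.03,.08)]:
    q=Q[(np.hypot(Q[:,0]-.654,Q[:,1]+.022)<.05)&(Q[:,2]>z[0])&(Q[:,2]<z[1])];print(((q.min(0)+q.max(0))/2).round(4),q.max(0).round(3))
E
```

```text
tcp [ 0.657  -0.0223  0.2182] shift [0.2114 0.1485 0.1036] yaw 89.98 tilt 0.64 F [ 0.3 -0.4  0.3] t 7.3 gap 1.001 grip 0.0 q [-0.2   0.6   1.38  0.    1.15 -1.77]
[ 0.6516 -0.0238  0.1252] [ 0.671 -0.003  0.14 ]
[ 0.6503 -0.0346  0.055 ] [ 0.679 -0.012  0.08 ]
```

Request:
drive_tool(plan=[[0.035, 0.025, 0, 0, 0, 0, 1], [0.035, 0.025, 0, 0, 0, 0, 1], [0.035, 0.025, 0, 0, 0, 0, 1], [0.035, 0.025, 0, 0, 0, 0, 1], [0.035, 0.025, 0, 0, 0, 0, 1], [0.032, 0.024, 0, 0, 0, 0, 1], [0, 0, 0.02, 0, 0, 0, 1], [0, 0, 0.02, 0, 0, 0, 1], [0, 0, 0, 0, 0, 0, 1], [0, 0, 0, 0, 0, 0, 1]])

```text
t: 8.35
tcp_pos: [0.4464, 0.1273, 0.172]
tool_rot: [0.0, 1.0, -0.0, -0.001]
force: [0.3, -0.5, -0.1]
finger_gap: 0.998
gripper_force: 0.0
```

```bash
python3 - <<'E'
from h import *
from station import manip
s=manip.snapshot("side");cv2.imwrite("pics/s3.png",cv2.resize(s["image"][110:290,170:370,::-1],None,fx=3,fy=3,interpolation=2));go(.4468,.126,.112)
E
```

```text
tcp [0.4471 0.1272 0.1725] shift [ 0.0002 -0.0012  0.0605] yaw 89.96 tilt 0.01 F [-0.3  0.7  0.2] t 8.4 gap 1.003 grip 0.0 q [ 0.04  0.43  1.9  -0.    0.81 -1.53]
```

View pics/s3.png

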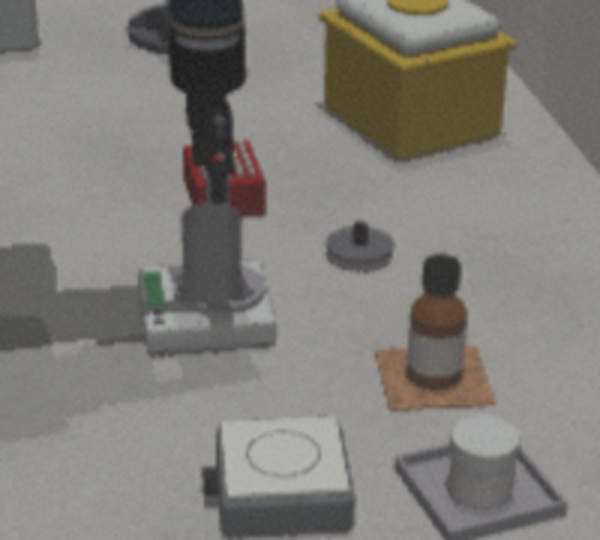

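The bottle stands upright on the mat at (437,330) in the crop, and the open gripper is above the beaker at (212,210). Next I descend and grip the beaker.

Request:
drive_tool(plan=[[0, -0.001, 0.02, 0, 0, 0, 1], [0, 0, 0.02, 0, 0, 0, 1], [0, 0, 0.015, 0, 0, 0, 1], [0, 0, 0.005, 0, 0, 0, 1], [0, 0, 0, 0, 0, 0, 0.6], [0, 0, 0, 0, 0, 0, 0.2], [0, 0, 0, 0, 0, 0, -1], [0, 0, 0, 0, 0, 0, -1], [0, 0, 0, 0, 0, 0, -1]], newtons=40)

```text
t: 9.3
tcp_pos: [0.4475, 0.1264, 0.1133]
tool_rot: [0.0, 1.0, -0.0, 0.001]
force: [0.2, 0.5, 5.7]
finger_gap: 0.724
gripper_force: 44.3
```

Request:
drive_tool(plan=[[0, 0, -0.005, 0, 0, 0, -1], [0, 0, -0.015, 0, 0, 0, -1], [0, 0, -0.02, 0, 0, 0, -1], [0, -0.01, -0.01, 0, 0, 0, -1], [0, -0.025, 0, 0, 0, 0, -1], [0, -0.03, 0, 0, 0, 0, -1], [-0.003, -0.03, 0, 0, 0, 0, -1], [-0.003, -0.03, 0, 0, 0, 0, -1], [-0.003, -0.03, 0, 0, 0, 0, -1], [-0.002, -0.03, 0, 0, 0, 0, -1]])

```text
t: 10.3
tcp_pos: [0.4573, -0.0604, 0.1622]
tool_rot: [0.0, 1.0, 0.0, -0.0]
force: [1.3, -0.5, -2.6]
finger_gap: 0.723
gripper_force: 44.3
```

Request:
drive_tool(plan=[[0, -0.03, 0, 0, 0, 0, -1], [0, -0.03, 0, 0, 0, 0, -1], [0, -0.03, 0, 0, 0, 0, -1], [0, -0.022, 0, 0, 0, 0, -1], [0, -0.009, 0.01, 0, 0, 0, -1], [0, 0, 0.015, 0, 0, 0, -1], [0, 0, 0, 0, 0, 0, -1], [0, 0, 0, 0, 0, 0, -1]])

```text
t: 11.1
tcp_pos: [0.4568, -0.1788, 0.1366]
tool_rot: [0.0, 1.0, 0.001, -0.001]
force: [0.1, -0.4, -1.4]
finger_gap: 0.725
gripper_force: 44.5
```

```bash
python3 - <<'E'
from h import *
from station import manip
s=manip.snapshot("side");cv2.imwrite("pics/s4.png",cv2.resize(s["image"][110:290,170:370,::-1],None,fx=3,fy=3,interpolation=2));go(.4588,-.180,.118)
E
```

```text
tcp [ 0.4573 -0.179   0.1371] shift [-0.0015 -0.001   0.0191] yaw 90.01 tilt 0.07 F [ 1.4 -0.6 -1.6] t 11.15 gap 0.723 grip 44.5 q [-0.6   0.52  1.86  0.    0.75 -2.17]
```

View pics/s4.png

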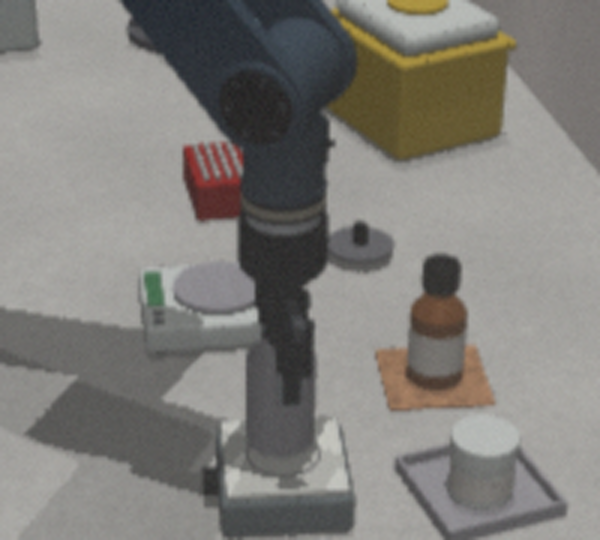

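The beaker hangs upright above the stirrer ring at (282,460), and the balance pan is clear at (222,286). I'll lower it in fine steps.

Request:
drive_tool(plan=[[-0.001, -0.001, 0.008, 0, 0, 0, -1], [0, 0, 0.006, 0, 0, 0, -1], [0, 0, 0.003, 0, 0, 0, -1], [0, 0, 0.001, 0, 0, 0, -1], [0, 0, 0, 0, 0, 0, -1], [0, 0, 0, 0, 0, 0, -1]])

```text
t: 11.75
tcp_pos: [0.4588, -0.1807, 0.1194]
tool_rot: [0.0, 1.0, -0.0, 0.0]
force: [0.4, 0.7, -2.0]
finger_gap: 0.723
gripper_force: 44.5
```

```bash
python3 - <<'E'
from h import *
from station import manip
go(.4588,-.180,.118)
s=manip.snapshot("side");print("pan side",ray(s,170+222/3,110+286/3,.045))
m=cv2.imread("pics/s4.png")
E
```

```text
tcp [ 0.4588 -0.1807  0.1194] shift [-0.      0.0007  0.0014] yaw 89.98 tilt 0.01 F [ 0.4  0.7 -2. ] t 11.75 gap 0.723 grip 44.5 q [-0.6   0.56  1.87  0.    0.71 -2.17]
pan side [0.45780502 0.1265952  0.045     ]
```

Request:
drive_tool(plan=[[0, 0, 0.001, 0, 0, 0, -1], [0, 0, 0.001, 0, 0, 0, -1], [0, 0, 0, 0, 0, 0, -1]])

```text
t: 12.1
tcp_pos: [0.4589, -0.1808, 0.1183]
tool_rot: [0.0, 1.0, -0.0, 0.0]
force: [-1.4, 0.5, 5.8]
finger_gap: 0.729
gripper_force: 45.1
```

Request:
drive_tool(plan=[[0, 0, 0, 0, 0, 0, 0.6], [0, 0, 0, 0, 0, 0, 1], [0, 0, 0, 0, 0, 0, 1], [0, 0, -0.01, 0, 0, 0, 1], [0, 0, -0.02, 0, 0, 0, 1], [0, 0, -0.025, 0, 0, 0, 1], [0, 0, -0.025, 0, 0, 0, 1], [-0.03, -0.005, 0, 0, 0, 0, 1], [-0.03, -0.005, 0, 0, 0, 0, 1], [-0.03, -0.005, 0, 0, 0, 0, 1]])

```text
t: 13.1
tcp_pos: [0.5497, -0.1959, 0.1986]
tool_rot: [0.0, 1.0, -0.0, 0.001]
force: [0.1, 0.3, 0.3]
finger_gap: 0.998
gripper_force: 0.0
```

Request:
drive_tool(plan=[[-0.03, -0.005, 0, 0, 0, 0, 1], [-0.03, -0.005, 0, 0, 0, 0, 1], [-0.03, -0.006, 0.02, 0, 0, 0, 1], [0, 0, 0.03, 0, 0, 0, 1], [0, 0, 0.02, 0, 0, 0, 1], [0, 0, 0, 0, 0, 0, 1], [0, 0, 0, 0, 0, 0, 1]])

```text
t: 13.8
tcp_pos: [0.6387, -0.2118, 0.1277]
tool_rot: [0.0, 1.0, 0.0, -0.0]
force: [1.3, -0.8, 0.5]
finger_gap: 0.999
gripper_force: 0.0
```

```bash
python3 - <<'E'
from h import *
from station import manip
s=manip.snapshot("side");cv2.imwrite("pics/s5.png",cv2.resize(s["image"][120:300,170:370,::-1],None,fx=3,fy=3,interpolation=2));go(.639,-.2125,.054)
E
```

```text
tcp [ 0.6393 -0.2121  0.1287] shift [ 0.0004 -0.0003  0.0747] yaw 89.97 tilt 0.11 F [ 1.5  0.7 -0.5] t 13.85 gap 1.001 grip 0.0 q [-0.49  0.73  1.4   0.    1.02 -2.06]
```

View pics/s5.png

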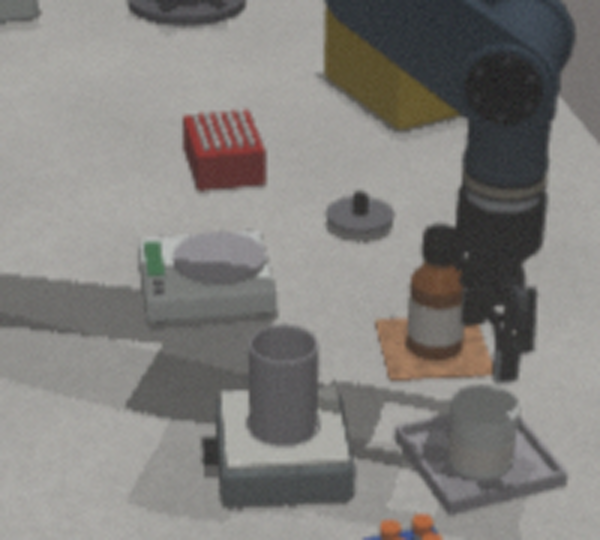

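The beaker stands upright on the ring at (284,385). The near fingertip is at about (505,375), to the right of the jar at (483,400), so I'll check the jar's position against the side view before descending.

```bash
python3 - <<'E'
from h import *
S=dict(np.load("side0.npz"))
i=cv2.cvtColor(S["image"],cv2.COLOR_RGB2GRAY)
def proj(p):
    E=S["extrinsics"];f=210/np.tan(np.radians(float(S["fov_y"]))/2)
    c=E[:3,:3].T@(np.array(p)-E[:3,3]);return S["cx"]-f*c[0]/c[2],S["cy"]+f*c[1]/c[2]
for p in [(.639,-.2125,.069),(.639,-.2125,.004),(.639,-.255,.115),(.639,-.17,.115),(.638,-.21,.016),(.4588,-.1808,.14),(.4545,.134,.045)]:
    u,v=proj(p);print(p,round(u,1),round(v,1),"crop",round((u-170)*3),round((v-120)*3))
print(i[248:262:3,314:350])
# jar lid top centre: crop (485,402)
print("jar lid ray",ray(S,170+485/3,120+403/3,.069))
from station import manip
T=dict(np.load("top0.npz"));P=cloud(T)
print("jar pixel centroid ray",ray(T,*(lambda m:(m[1].mean(),m[0].mean()))(np.where((P[...,2]>.055)&(P[...,2]<.09)&(abs(P[...,0]-.64)<.06)&(abs(P[...,1]+.21)<.06))),.069))
E
```

```text
(0.639, -0.2125, 0.069) 331.0 253.9 crop 483 402
(0.639, -0.2125, 0.004) 329.3 272.5 crop 478 458
(0.639, -0.255, 0.115) 337.4 249.2 crop 502 388
(0.639, -0.17, 0.115) 327.5 231.5 crop 472 335
(0.638, -0.21, 0.016) 329.0 268.7 crop 477 446
(0.4588, -0.1808, 0.14) 264.6 233.6 crop 284 341
(0.4545, 0.134, 0.045) 242.6 204.3 crop 218 253
[[144 146 142 144 148 148 149 143 147 148 147 148 150 155 156 157 161 158
  160 154 154 151 145 146 145 143 144 147 147 146 148 146 150 151 150 148]
 [145 146 142 146 142 143 147 152 158 163 164 163 164 163 164 165 163 162
  166 162 163 158 163 162 162 161 154 151 146 149 152 148 147 149 148 144]
 [148 148 148 149 145 142 142 161 162 164 164 162 163 163 164 163 163 161
  161 165 162 165 165 162 163 164 163 160 161 152 151 147 145 147 146 146]
 [143 142 146 143 137 128  95 120 153 162 162 164 162 162 164 163 164 165
  163 162 163 164 163 165 161 161 165 161 150 135 142 145 148 147 148 148]
 [ 92  89  85  82  82  83  82  86  92  98 113 129 143 156 162 162 162 163
  163 163 162 162 161 159 156 146 123 103  90  92 121 136 143 141 145 144]]
jar lid ray [ 0.64004558 -0.21477387  0.069     ]
jar pixel centroid ray [ 0.63993508 -0.21163052  0.069     ]
```

Request:
drive_tool(plan=[[0, 0, 0.02, 0, 0, 0, 1], [0, 0, 0.02, 0, 0, 0, 1], [0, 0, 0.02, 0, 0, 0, 1], [0, 0, 0.01, 0, 0, 0, 1], [0, 0, 0.004, 0, 0, 0, 1], [0, 0, 0, 0, 0, 0, 0.6], [0, 0, 0, 0, 0, 0, -1], [0, 0, 0, 0, 0, 0, -1], [0, 0, 0, 0, 0, 0, -1]], newtons=40)

```text
t: 14.75
tcp_pos: [0.6397, -0.2123, 0.0549]
tool_rot: [0.0, 1.0, -0.001, 0.001]
force: [0.7, 0.4, 4.8]
finger_gap: 0.731
gripper_force: 44.4
```

```bash
python3 - <<'E'
from h import *
from station import manip
go(.639,-.2125,.054)
t=manip.snapshot("top");s=manip.snapshot("side");np.savez("t2.npz",**t);np.savez("s2.npz",**s)
a=cv2.resize(t["image"][210:275,205:265,::-1],None,fx=6,fy=6,interpolation=2);b=cv2.resize(s["image"][185:230,210:270,::-1],None,fx=6,fy=6,interpolation=2)
b=cv2.copyMakeBorder(b,0,a.shape[0]-b.shape[0],0,0,0);cv2.imwrite("pics/pan.png",np.hstack([a,b]))
E
```

```text
tcp [ 0.6397 -0.2123  0.0549] shift [ 0.0007 -0.0002  0.0009] yaw 89.98 tilt 0.18 F [0.7 0.4 4.8] t 14.75 gap 0.731 grip 44.4 q [-0.49  0.83  1.43  0.    0.89 -2.06]
```

View pics/pan.png

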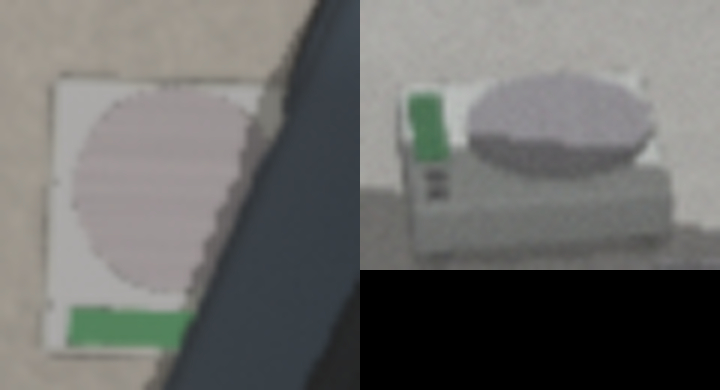

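The pan shows as a circle at about (234.1,241.3) in the top image and an ellipse at about (243.5,205.4) in the side image. I'll triangulate the pan centre from these, then lift the jar.

Request:
drive_tool(plan=[[0, 0, -0.004, 0, 0, 0, -1], [0, 0, -0.01, 0, 0, 0, -1], [0, 0, -0.02, 0, 0, 0, -1], [0, 0, -0.03, 0, 0, 0, -1], [0, 0, -0.03, 0, 0, 0, -1], [0, 0, -0.03, 0, 0, 0, -1], [0, 0, -0.03, 0, 0, 0, -1], [0, 0, -0.02, 0, 0, 0, -1], [0, 0, -0.01, 0, 0, 0, -1], [0, 0, 0, 0, 0, 0, -1]])

```text
t: 15.85
tcp_pos: [0.6391, -0.2119, 0.2389]
tool_rot: [0.0, 1.0, -0.001, 0.001]
force: [0.3, -0.6, -1.3]
finger_gap: 0.737
gripper_force: 44.2
```

```bash
python3 - <<'E'
from h import *
from station import manip
T=np.load("t2.npz");S=np.load("s2.npz")
a=ray(T,234.1,241.25,.045);b=ray(S,243.5,205.4,.045);print(a,b)
go((a+b)[0]/2,(a+b)[1]/2,.0549+.041)
E
```

```text
[0.45476078 0.1357722  0.045     ] [0.45615575 0.12650459 0.045     ]
tcp [ 0.6391 -0.2119  0.2389] shift [0.1841 0.3432 0.1421] yaw 89.98 tilt 0.16 F [ 0.3 -0.6 -1.3] t 15.85 gap 0.737 grip 44.2 q [-0.49  0.6   1.31 -0.    1.23 -2.06]
```

Request:
drive_tool(plan=[[0.007, 0.014, 0, 0, 0, 0, -1], [0.015, 0.029, 0, 0, 0, 0, -1], [0.015, 0.029, 0, 0, 0, 0, -1], [0.015, 0.029, 0, 0, 0, 0, -1], [0.015, 0.029, 0, 0, 0, 0, -1], [0.015, 0.029, 0, 0, 0, 0, -1], [0.015, 0.029, 0, 0, 0, 0, -1], [0.015, 0.029, 0, 0, 0, 0, -1], [0.015, 0.029, 0, 0, 0, 0, -1], [0.015, 0.029, 0, 0, 0, 0, -1]])

```text
t: 16.85
tcp_pos: [0.4948, 0.0645, 0.2358]
tool_rot: [0.0, 1.0, 0.0, -0.002]
force: [0.7, -0.1, -1.3]
finger_gap: 0.734
gripper_force: 44.2
```

Request:
drive_tool(plan=[[0.015, 0.029, 0, 0, 0, 0, -1], [0.015, 0.025, 0, 0, 0, 0, -1], [0.012, 0.017, 0, 0, 0, 0, -1], [0, 0, 0.02, 0, 0, 0, -1], [0, 0, 0.03, 0, 0, 0, -1], [0, 0, 0.03, 0, 0, 0, -1], [0, 0, 0.02, 0, 0, 0, -1], [0, 0, 0.015, 0, 0, 0, -1], [0, 0, 0, 0, 0, 0, -1], [0, 0, 0, 0, 0, 0, -1]])

```text
t: 17.85
tcp_pos: [0.454, 0.1343, 0.1216]
tool_rot: [0.0, 1.0, -0.0, -0.001]
force: [1.5, 0.2, -0.9]
finger_gap: 0.732
gripper_force: 44.4
```

```bash
python3 - <<'E'
from h import *
from station import manip
go(.4553,.1345,.0959)
t=manip.snapshot("top");s=manip.snapshot("side");np.savez("t3.npz",**t);np.savez("s3.npz",**s)
a=cv2.resize(t["image"][145:210,315:380,::-1],None,fx=5,fy=5,interpolation=2);b=cv2.resize(s["image"][150:300,200:370,::-1],None,fx=2.7,fy=2.7,interpolation=2)
a=cv2.copyMakeBorder(a,0,b.shape[0]-a.shape[0],0,0,0);cv2.imwrite("pics/tr.png",np.hstack([a,b]));print(a.shape)
E
```

```text
tcp [0.454  0.1343 0.1216] shift [-0.0013  0.0002  0.0257] yaw 89.97 tilt 0.14 F [ 1.5  0.2 -0.9] t 17.85 gap 0.732 grip 44.4 q [ 0.05  0.54  1.92  0.    0.69 -1.52]
(405, 325, 3)
```

View pics/tr.png

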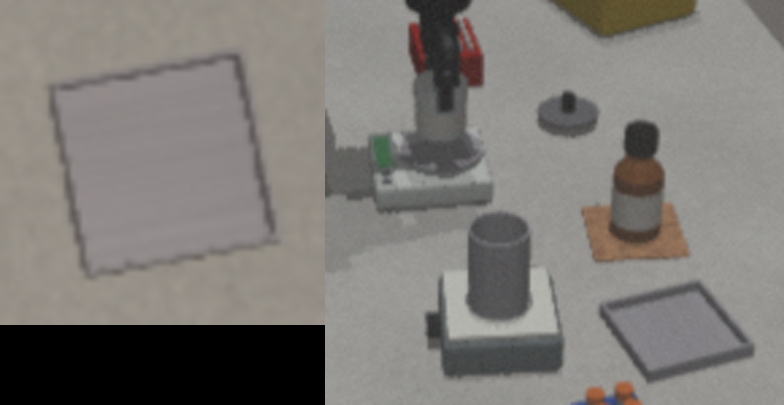

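The empty tray's corners give a centre of about (347.2,177.3) in the top image and (330.1,272.1) in the side image. The jar hangs upright over the pan, so I'll lower it.

Request:
drive_tool(plan=[[-0.001, 0, 0.01, 0, 0, 0, -1], [0, 0, 0.007, 0, 0, 0, -1], [0, 0, 0.004, 0, 0, 0, -1], [0, 0, 0.002, 0, 0, 0, -1], [0, 0, 0.001, 0, 0, 0, -1], [0, 0, 0, 0, 0, 0, -1], [0, 0, 0, 0, 0, 0, -1]])

```text
t: 18.65
tcp_pos: [0.4559, 0.1343, 0.0984]
tool_rot: [0.0, 1.0, 0.0, 0.0]
force: [-0.1, 1.1, -0.5]
finger_gap: 0.734
gripper_force: 44.4
```

```bash
python3 - <<'E'
from h import *
T=np.load("t3.npz");S=np.load("s3.npz")
print(ray(T,347.2,177.3,.016),ray(S,330.1,272.1,.016));go(.4553,.1345,.0959)
E
```

```text
[ 0.63855686 -0.20759625  0.016     ] [ 0.63618143 -0.22539177  0.016     ]
tcp [0.4559 0.1343 0.0984] shift [0.0006 0.0002 0.0025] yaw 89.98 tilt 0.02 F [-0.1  1.1 -0.5] t 18.65 gap 0.734 grip 44.4 q [ 0.05  0.58  1.93 -0.    0.63 -1.52]
```

Request:
drive_tool(plan=[[0, 0, 0.001, 0, 0, 0, -1], [0, 0, 0.001, 0, 0, 0, -1], [0, 0, 0.001, 0, 0, 0, -1], [0, 0, 0, 0, 0, 0, -1]])

```text
t: 19.05
tcp_pos: [0.4558, 0.1344, 0.0958]
tool_rot: [0.0, 1.0, -0.0, 0.0]
force: [-0.8, -0.8, 4.1]
finger_gap: 0.737
gripper_force: 44.9
```

Request:
drive_tool(plan=[[0, 0, 0, 0, 0, 0, 0.6], [0, 0, 0, 0, 0, 0, 1], [0, 0, 0, 0, 0, 0, 1], [0, 0, -0.01, 0, 0, 0, 1], [0, 0, -0.02, 0, 0, 0, 1], [0, 0, -0.04, 0, 0, 0, 1], [0, 0, -0.04, 0, 0, 0, 1], [-0.04, -0.031, 0, 0, 0, 0, 1], [-0.04, -0.031, 0, 0, 0, 0, 1], [-0.04, -0.031, 0, 0, 0, 0, 1]])

```text
t: 20.05
tcp_pos: [0.5756, 0.0416, 0.2071]
tool_rot: [-0.0, 1.0, -0.0, 0.001]
force: [0.7, 0.7, 0.8]
finger_gap: 1.001
gripper_force: 0.0
```

Request:
drive_tool(plan=[[-0.04, -0.031, 0, 0, 0, 0, 1], [-0.038, -0.032, 0, 0, 0, 0, 1], [0, 0, 0.02, 0, 0, 0, 1], [0, 0, 0, 0, 0, 0, 1], [0, 0, 0, 0, 0, 0, 1]])

```text
t: 20.55
tcp_pos: [0.6504, -0.0197, 0.185]
tool_rot: [0.0, 1.0, 0.0, -0.002]
force: [-0.2, 0.9, -0.2]
finger_gap: 1.001
gripper_force: 0.0
```

```bash
python3 - <<'E'
from h import *
from station import manip
go(.6538,-.0216,.1235)
s=manip.snapshot("side");Q=cloud(s).reshape(-1,3)
for n,c,z in [("jar",(.455,.134),(.095,.125)),("beaker",(.459,-.181),(.1,.15))]:
    q=Q[(np.hypot(Q[:,0]-c[0],Q[:,1]-c[1])<.05)&(Q[:,2]>z[0])&(Q[:,2]<z[1])];print(n,((q.min(0)+q.max(0))/2).round(4),q.max(0).round(3))
t=manip.snapshot("top");P=cloud(t).reshape(-1,3)
for n,c,z in [("jar",(.455,.134),(.095,.125)),("beaker",(.459,-.181),(.12,.15))]:
    q=P[(np.hypot(P[:,0]-c[0],P[:,1]-c[1])<.05)&(P[:,2]>z[0])&(P[:,2]<z[1])]
    if len(q): print(n,len(q),((q.min(0)+q.max(0))/2).round(4),(q.max(0)-q.min(0)).round(3))
E
```

```text
tcp [ 0.6504 -0.0197  0.185 ] shift [-0.0036 -0.0019  0.0614] yaw 89.98 tilt 0.18 F [-0.2  0.9 -0.2] t 20.55 gap 1.001 grip 0.0 q [-0.2   0.63  1.42  0.    1.1  -1.77]
jar [0.4549 0.1299 0.1054] [0.486 0.164 0.116]
beaker [ 0.4567 -0.1825  0.1219] [ 0.487 -0.148  0.144]
jar 337 [0.4575 0.1388 0.1117] [0.062 0.051 0.017]
beaker 116 [ 0.4592 -0.1795  0.1337] [0.061 0.061 0.026]
```

Request:
drive_tool(plan=[[-0.003, -0.002, 0.02, 0, 0, 0, 1], [0, 0, 0.02, 0, 0, 0, 1], [0, 0, 0.015, 0, 0, 0, 1], [0, 0, 0.006, 0, 0, 0, 0.5], [0, 0, 0, 0, 0, 0, 0], [0, 0, 0, 0, 0, 0, -1], [0, 0, 0, 0, 0, 0, -1], [0, 0, 0, 0, 0, 0, -1], [0, 0, 0, 0, 0, 0, -1]], newtons=40)

```text
t: 21.55
tcp_pos: [0.6556, -0.0222, 0.1255]
tool_rot: [0.0, 1.0, -0.0, 0.001]
force: [1.0, 1.9, 3.2]
finger_gap: 0.43
gripper_force: 40.2
```

```bash
python3 -c "
from h import *;go(.638,-.209,.124)"
```

```text
tcp [ 0.6556 -0.0222  0.1255] shift [ 0.0175 -0.1868  0.0014] yaw 89.97 tilt 0.13 F [1.  1.9 3.2] t 21.55 gap 0.43 grip 40.2 q [-0.2   0.71  1.45  0.    0.98 -1.77]
```

Request:
drive_tool(plan=[[0, 0, -0.005, 0, 0, 0, -1], [0, 0, -0.015, 0, 0, 0, -1], [0, 0, -0.02, 0, 0, 0, -1], [0, -0.01, -0.01, 0, 0, 0, -1], [0.003, -0.027, 0, 0, 0, 0, -1], [0.003, -0.03, 0, 0, 0, 0, -1], [0.003, -0.03, 0, 0, 0, 0, -1], [0.003, -0.03, 0, 0, 0, 0, -1], [0.003, -0.03, 0, 0, 0, 0, -1], [0.001, -0.02, 0, 0, 0, 0, -1]])

```text
t: 22.55
tcp_pos: [0.6381, -0.2024, 0.1746]
tool_rot: [0.001, 1.0, -0.001, -0.0]
force: [0.8, 0.6, -1.5]
finger_gap: 0.431
gripper_force: 40.4
```

Request:
drive_tool(plan=[[0, -0.01, 0, 0, 0, 0, -1], [0, 0, 0.02, 0, 0, 0, -1], [0, 0, 0.015, 0, 0, 0, -1], [0, 0, 0.005, 0, 0, 0, -1], [0, 0, 0, 0, 0, 0, -1], [0, 0, 0, 0, 0, 0, -1]])

```text
t: 23.15
tcp_pos: [0.6391, -0.2087, 0.1345]
tool_rot: [-0.0, 1.0, -0.0, 0.0]
force: [0.5, 0.1, -3.2]
finger_gap: 0.432
gripper_force: 40.5
```

```bash
python3 - <<'E'
from h import *
from station import manip
go(.639,-.209,.1255)
s=manip.snapshot("side");cv2.imwrite("pics/s6.png",cv2.resize(s["image"][150:300,200:370,::-1],None,fx=3.5,fy=3.5,interpolation=2))
E
```

```text
tcp [ 0.6391 -0.2087  0.1345] shift [ 0.0001 -0.0003  0.009 ] yaw 90.03 tilt 0.02 F [ 0.5  0.1 -3.2] t 23.15 gap 0.432 grip 40.5 q [-0.48  0.72  1.4   0.    1.03 -2.05]
```

View pics/s6.png

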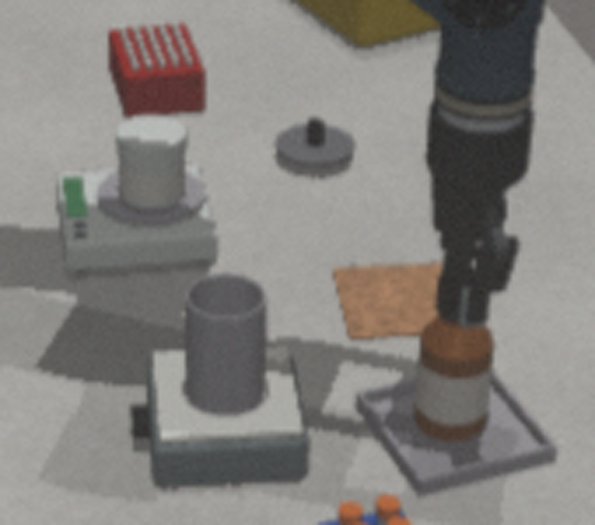

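The bottle hangs upright over the tray with its foot at about (452,427). The tray centre is about (457,427), so I'll lower it as it is. The jar at (152,165) and the beaker at (226,345) stand well.

Request:
drive_tool(plan=[[0, 0, 0.004, 0, 0, 0, -1], [0, 0, 0.003, 0, 0, 0, -1], [0, 0, 0.001, 0, 0, 0, -1], [0, 0, 0.001, 0, 0, 0, -1], [0, 0, 0, 0, 0, 0, -1], [0, 0, 0, 0, 0, 0, -1]])

```text
t: 23.8
tcp_pos: [0.6389, -0.2093, 0.1255]
tool_rot: [0.0, 1.0, -0.0, 0.0]
force: [-0.8, 0.0, -1.9]
finger_gap: 0.43
gripper_force: 40.6
```

Request:
drive_tool(plan=[[0, 0, 0.001, 0, 0, 0, -1], [0, 0, 0, 0, 0, 0, -1], [0, 0, 0, 0, 0, 0, -1]])

```text
t: 24.1
tcp_pos: [0.6392, -0.2093, 0.1255]
tool_rot: [0.0, 1.0, -0.0, 0.001]
force: [-1.0, 1.4, 6.1]
finger_gap: 0.432
gripper_force: 41.1
```

Request:
drive_tool(plan=[[0, 0, 0, 0, 0, 0, 0], [0, 0, 0, 0, 0, 0, 0.3], [0, 0, 0, 0, 0, 0, 0.3], [0, 0, 0, 0, 0, 0, 0.3], [0, 0, -0.01, 0, 0, 0, 0.3], [0, 0, -0.02, 0, 0, 0, 0.3], [0, 0, -0.03, 0, 0, 0, 0.3], [0, 0, -0.03, 0, 0, 0, 0.3], [0, 0.03, 0, 0, 0, 0, 0.3], [0, 0.045, 0, 0, 0, 0, 0.3]])

```text
t: 25.1
tcp_pos: [0.6401, -0.1366, 0.2169]
tool_rot: [0.002, 1.0, -0.001, 0.003]
force: [0.8, 1.3, -0.2]
finger_gap: 0.648
gripper_force: 0.0
```

Request:
drive_tool(plan=[[0, 0.045, 0, 0, 0, 0, 0.3], [0, 0.045, 0, 0, 0, 0, 0.3], [0, 0.045, 0, 0, 0, 0, 0.3], [0, 0.045, 0, 0, 0, 0, 0.3], [0, 0.045, 0, 0, 0, 0, 0.3], [0, 0.045, 0, 0, 0, 0, 0.3], [0, 0.045, 0, 0, 0, 0, 0.3], [0, 0.045, 0, 0, 0, 0, 0.3], [0, 0.015, 0, 0, 0, 0, 0.3], [0, 0, 0, 0, 0, 0, 0.3]])

```text
t: 26.1
tcp_pos: [0.6386, 0.2432, 0.2148]
tool_rot: [-0.002, 1.0, 0.0, 0.0]
force: [-0.5, 0.2, -0.2]
finger_gap: 0.643
gripper_force: 0.0
```

```bash
python3 - <<'E'
from h import *
from station import manip
go(.640,.241,.035)
t=manip.snapshot("top");s=manip.snapshot("side")
for k,S in (("top",t),("side",s)):
  Q=cloud(S).reshape(-1,3)
  for n,c,z in [("jar",(.4553,.1345),(.095,.125)),("beaker",(.459,-.181),(.12,.15)),("cap",(.639,-.209),(.115,.15))]:
    q=Q[(np.hypot(Q[:,0]-c[0],Q[:,1]-c[1])<.05)&(Q[:,2]>z[0])&(Q[:,2]<z[1])]
    if len(q): print(k,n,len(q),((q.min(0)+q.max(0))/2).round(4),(q.max(0)-q.min(0)).round(3))
u=t["image"]
a=cv2.resize(u[140:275,205:385,::-1],None,fx=4,fy=4,interpolation=2);cv2.imwrite("pics/t4.png",a)
E
```

```text
tcp [0.6386 0.2432 0.2148] shift [-0.0013 -0.0022  0.1798] yaw 90.2 tilt 0.05 F [-0.5  0.2 -0.2] t 26.1 gap 0.643 grip 0.0 q [ 0.2   0.64  1.3   0.    1.2  -1.37]
top jar 405 [0.4576 0.1337 0.1087] [0.062 0.061 0.021]
top beaker 116 [ 0.4591 -0.1797  0.1331] [0.06  0.062 0.026]
top cap 165 [ 0.6375 -0.2079  0.1318] [0.038 0.038 0.031]
side jar 231 [0.4555 0.1333 0.106 ] [0.062 0.074 0.021]
side beaker 307 [ 0.4573 -0.1832  0.1326] [0.061 0.07  0.025]
side cap 184 [ 0.6348 -0.2117  0.1289] [0.037 0.045 0.027]
```

View pics/t4.png

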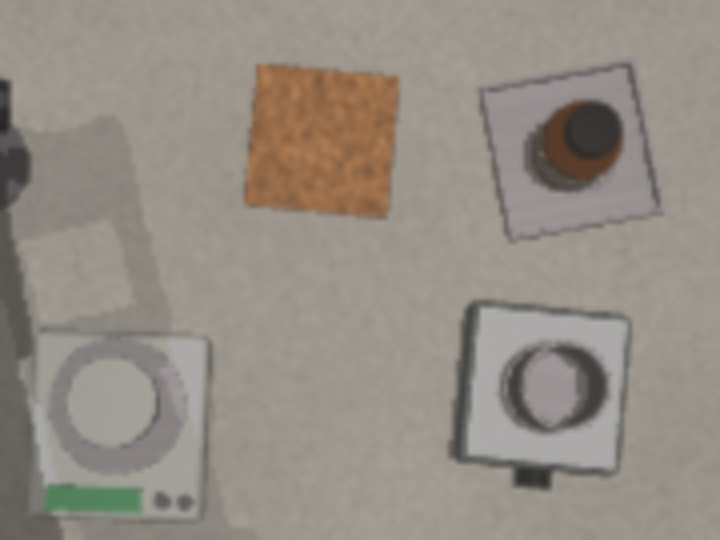

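All three vessels stand in place: bottle cap (593,130), beaker (553,387) and jar (112,402), each within a few mm of its centre. Next is the cover's knob.

Request:
drive_tool(plan=[[-0.001, -0.002, 0.04, 0, 0, 0, 0.1], [0, 0, 0.04, 0, 0, 0, 0.1], [0, 0, 0.04, 0, 0, 0, 0.1], [0, 0, 0.03, 0, 0, 0, 0.1], [0, 0, 0.02, 0, 0, 0, 0.1], [0, 0, 0.008, 0, 0, 0, 0], [0, 0, 0, 0, 0, 0, 0], [0, 0, 0, 0, 0, 0, 0]])

```text
t: 27.0
tcp_pos: [0.6411, 0.2378, 0.0375]
tool_rot: [0.001, 1.0, 0.0, 0.001]
force: [0.2, -0.3, 0.1]
finger_gap: 0.499
gripper_force: 0.0
```

```bash
python3 - <<'E'
from h import *
from station import manip
go(.640,.241,.036)
s=manip.snapshot("side");cv2.imwrite("pics/s7.png",cv2.resize(s["image"][140:230,230:350,::-1],None,fx=5,fy=5,interpolation=2))
E
```

```text
tcp [0.6411 0.2378 0.0375] shift [0.0011 0.0032 0.0015] yaw 89.9 tilt 0.12 F [ 0.2 -0.3  0.1] t 27.0 gap 0.499 grip 0.0 q [ 0.19  0.86  1.4  -0.    0.88 -1.38]
```

View pics/s7.png

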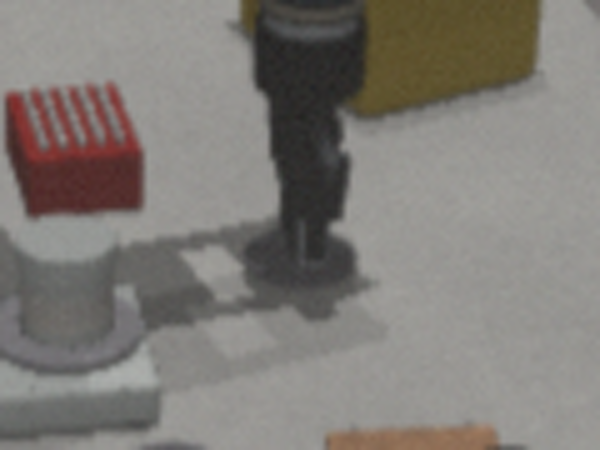

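The fingers straddle the knob at about (303,240), above the flange. I'll centre and close.

Request:
drive_tool(plan=[[0, 0.003, 0, 0, 0, 0, 0], [0, 0, 0, 0, 0, 0, -0.3], [0, 0, 0, 0, 0, 0, -1], [0, 0, 0, 0, 0, 0, -1], [0, 0, 0, 0, 0, 0, -1], [0, 0, 0, 0, 0, 0, -1]], newtons=30)

```text
t: 27.65
tcp_pos: [0.6403, 0.2421, 0.0372]
tool_rot: [0.0, 1.0, 0.0, 0.001]
force: [-1.2, -0.4, 5.6]
finger_gap: 0.197
gripper_force: 29.4
```

Request:
drive_tool(plan=[[0, 0, -0.005, 0, 0, 0, -1], [0, 0, -0.015, 0, 0, 0, -1], [0, 0, -0.03, 0, 0, 0, -1], [0, 0, -0.04, 0, 0, 0, -1], [0, 0, -0.04, 0, 0, 0, -1], [0, 0, -0.03, 0, 0, 0, -1], [0, 0, -0.02, 0, 0, 0, -1], [0.006, -0.014, -0.01, 0, 0, 0, -1], [0.012, -0.028, 0, 0, 0, 0, -1], [0.012, -0.028, 0, 0, 0, 0, -1]])

```text
t: 28.65
tcp_pos: [0.6085, 0.1704, 0.2263]
tool_rot: [-0.0, 1.0, -0.0, -0.0]
force: [-0.7, -0.0, -1.4]
finger_gap: 0.197
gripper_force: 29.4
```

Request:
drive_tool(plan=[[0.012, -0.028, 0, 0, 0, 0, -1], [0.012, -0.028, 0, 0, 0, 0, -1], [0.012, -0.028, 0, 0, 0, 0, -1], [0.012, -0.028, 0, 0, 0, 0, -1], [0.012, -0.028, 0, 0, 0, 0, -1], [0.012, -0.028, 0, 0, 0, 0, -1], [0.012, -0.028, 0, 0, 0, 0, -1], [0.012, -0.028, 0, 0, 0, 0, -1], [0.012, -0.028, 0, 0, 0, 0, -1], [0.012, -0.028, 0, 0, 0, 0, -1]])

```text
t: 29.65
tcp_pos: [0.4875, -0.1094, 0.2259]
tool_rot: [0.0, 1.0, 0.0, -0.001]
force: [0.7, 0.9, -0.2]
finger_gap: 0.193
gripper_force: 29.4
```

Request:
drive_tool(plan=[[0.012, -0.028, 0, 0, 0, 0, -1], [0.012, -0.028, 0, 0, 0, 0, -1], [0.007, -0.016, 0, 0, 0, 0, -1], [0, 0, 0, 0, 0, 0, -1], [0, 0, 0.015, 0, 0, 0, -1], [0, 0, 0, 0, 0, 0, -1], [0, 0, 0, 0, 0, 0, -1]])

```text
t: 30.35
tcp_pos: [0.4581, -0.1794, 0.2111]
tool_rot: [-0.0, 1.0, 0.001, -0.001]
force: [-0.0, 0.3, -0.6]
finger_gap: 0.193
gripper_force: 29.4
```

```bash
python3 - <<'E'
from h import *
from station import manip
go(.459,-.1805,.1652)
s=manip.snapshot("side");cv2.imwrite("pics/s8.png",cv2.resize(s["image"][170:300,200:360,::-1],None,fx=4,fy=4,interpolation=2))
E
```

```text
tcp [ 0.4581 -0.1794  0.2111] shift [-0.001  -0.0012  0.0459] yaw 90.0 tilt 0.11 F [-0.   0.3 -0.6] t 30.35 gap 0.193 grip 29.4 q [-0.6   0.4   1.8   0.    0.95 -2.17]
```

View pics/s8.png

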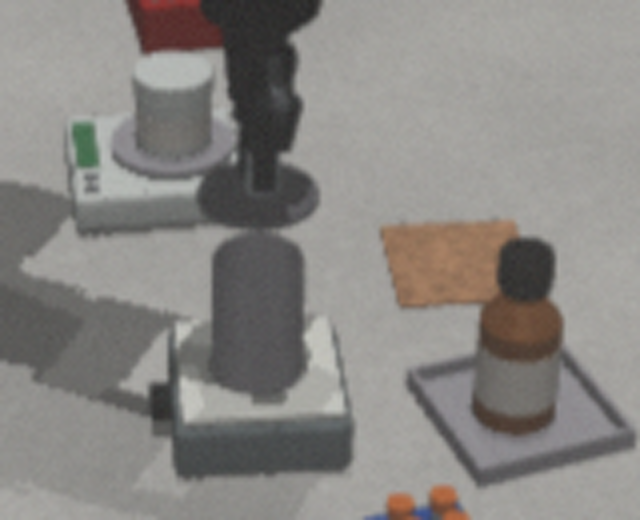

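The level cover at (258,195) is centred over the beaker at (257,250). I'll lower it carefully and watch the force.

Request:
drive_tool(plan=[[-0.001, -0.001, 0.01, 0, 0, 0, -1], [0, 0, 0.01, 0, 0, 0, -1], [0, 0, 0.01, 0, 0, 0, -1], [0, 0, 0.007, 0, 0, 0, -1], [0, 0, 0.004, 0, 0, 0, -1], [0, 0, 0.002, 0, 0, 0, -1], [0, 0, 0, 0, 0, 0, -1], [0, 0, 0, 0, 0, 0, -1]])

```text
t: 31.2
tcp_pos: [0.4599, -0.1813, 0.1685]
tool_rot: [0.0, 1.0, -0.0, 0.0]
force: [-0.1, -0.8, -1.2]
finger_gap: 0.2
gripper_force: 29.4
```

Request:
drive_tool(plan=[[0, 0, 0.001, 0, 0, 0, -1], [0, 0, 0.001, 0, 0, 0, -1], [0, 0, 0.001, 0, 0, 0, -1], [0, 0, 0, 0, 0, 0, -1], [0, 0, 0, 0, 0, 0, -1]])

```text
t: 31.7
tcp_pos: [0.4597, -0.1812, 0.1653]
tool_rot: [0.0, 1.0, 0.0, -0.0]
force: [-1.0, 0.3, -0.6]
finger_gap: 0.196
gripper_force: 29.4
```

Request:
drive_tool(plan=[[0, 0, 0.001, 0, 0, 0, -1], [0, 0, 0, 0, 0, 0, -1], [0, 0, 0, 0, 0, 0, -1]])

```text
t: 32.0
tcp_pos: [0.4598, -0.1812, 0.1651]
tool_rot: [0.0, 1.0, -0.0, 0.0]
force: [-1.8, -0.0, 6.3]
finger_gap: 0.194
gripper_force: 30.1
```

Contact is at the expected height, so the cover is seated. I'll release it and rise.

Request:
drive_tool(plan=[[0, 0, 0, 0, 0, 0, -0.4], [0, 0, 0, 0, 0, 0, 0], [0, 0, 0, 0, 0, 0, 0], [0, 0, 0, 0, 0, 0, 0], [0, 0, -0.01, 0, 0, 0, 0], [0, 0, -0.02, 0, 0, 0, 0], [0, 0, -0.04, 0, 0, 0, 0], [0, 0, -0.04, 0, 0, 0, 0], [0, 0, 0, 0, 0, 0, 0], [0, 0, 0, 0, 0, 0, 0]])

```text
t: 33.0
tcp_pos: [0.4601, -0.1814, 0.2758]
tool_rot: [0.0, 1.0, -0.001, 0.001]
force: [-1.1, 0.2, -0.4]
finger_gap: 0.497
gripper_force: 0.0
```

```bash
python3 - <<'E'
from h import *
from station import manip
go(.459,-.1805,.3)
s=manip.snapshot("side");Q=cloud(s).reshape(-1,3)
for z in [(.138,.15),(.152,.175)]:
    q=Q[(np.hypot(Q[:,0]-.459,Q[:,1]+.181)<.05)&(Q[:,2]>z[0])&(Q[:,2]<z[1])];print(len(q),((q.min(0)+q.max(0))/2).round(4),q.max(0).round(3),q.min(0).round(3))
cv2.imwrite("pics/s9.png",cv2.resize(s["image"][150:300,200:370,::-1],None,fx=3.5,fy=3.5,interpolation=2))
E
```

```text
tcp [ 0.4601 -0.1814  0.2758] shift [ 0.001   0.0009 -0.0243] yaw 89.98 tilt 0.18 F [-1.1  0.2 -0.4] t 33.0 gap 0.497 grip 0.0 q [-0.6   0.31  1.72 -0.    1.11 -2.17]
378 [ 0.4587 -0.1847  0.1439] [ 0.498 -0.145  0.149] [ 0.42  -0.225  0.138]
57 [ 0.4586 -0.1825  0.1619] [ 0.467 -0.171  0.172] [ 0.45  -0.194  0.152]
```

View pics/s9.png

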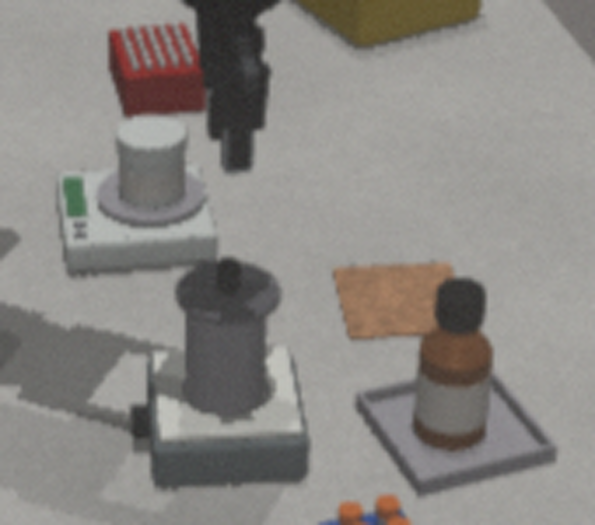

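The cover sits level on the beaker at (228,290), with the knob top at 0.171 m as expected. The jar at (152,165) and the bottle at (453,370) stand in place, and the gripper is clear.

```bash
python3 -c "
from station import manip;print(manip.sign_off())"
```

```text
the job is handed in; nothing more can be done
None
```

The job is handed in: the bottle is in the tray, the beaker on the stirrer and the jar on the balance, each measured within a few mm of centre, with the cover seated level on the beaker; sign-off gave no verdict.

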